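Put the light-sensitive vial away in the dark box

TASK

Three loose capped reagent bottles stand on the worktop to the right of the grey two-bay box: stand the smallest of them in whichever bay of the box is open now, setting it down, not dropping it. Then swing the box's hinged cover by its bar up past vertical and over to that side, and let it down gently until it lies flat on the box over the bottle. Leave the other two bottles standing where they are.

Things in the scene. Friction and masses are not known exactly. Their poses are not given: they have to be found in the camera images.
- conj_vial: The smallest bottle: a reagent vial 32 mm in diameter and 58 mm tall (body up to 44 mm, then a ribbed cap 29 mm wide from 34 mm up to 58 mm), about 50 g, standing loose. Origin at the centre of its underside, z up. The three bottles stand to the right of the box, two near the front edge and one behind them, 100 mm or more between centres; which stands where varies. A row of fixed binders 310 mm tall stands farther right and back (x above 0.56 m, y below -0.28 m).
- tmb_dark: Middle-sized dark reagent bottle, 48 mm in diameter, 90 mm tall, loose; to be left alone. Origin at the centre of its underside.
- stop_amber: Largest brown reagent bottle, 56 mm in diameter, 105 mm tall, loose; to be left alone. Origin at the centre of its underside.
- box: Grey two-bay box fixed to the worktop, 126 (x) by 151 (y) mm, walls 5 mm thick, wall tops 72 mm above the worktop. A centre wall along its x axis parts it into a left bay (+y) and a right bay (-y), each 116 (x) by 70 (y) mm inside with its floor 6 mm above the worktop. Origin at the centre of its underside, z up; turned at most about 0.25 rad about z. The cover's hinge line runs along the box's x axis above the centre wall, 77 mm above the worktop.
- bay_left (a point): Centre of the left (+y) bay's inner floor, 6 mm above the worktop; axes as the box.
- bay_right (a point): Centre of the right (-y) bay's inner floor, 6 mm above the worktop; axes as the box.
- cover (a joint): Angle of the flat metal cover (122 by 68 mm, 5 mm thick, about 140 g) on the hinge line: 0 lies flat over the left bay, so that the right bay is open; pi (3.14) lies flat over the right bay, so that the left bay is open; pi/2 stands upright. Both ends are firm stops. Hardly any friction: released anywhere between, it falls. At the start it lies at one of the two ends, at random; now and then it is still falling onto that end during the first second.
- cover_bar (a point): Middle of the cover's grip bar, a round steel bar 10 mm in diameter, 104 mm long, parallel to the hinge line (the box's x axis) and 110 mm from it; a 10 mm round arm at each end joins it to the cover's free edge, leaving an open gap 30 mm wide between bar and cover plate. When the cover lies flat the bar overhangs the box's side, 77 mm above the worktop. The bar is round and can turn between fingers that go on pointing down through the whole swing.
Things that resemble listed ones, but are neither listed nor needed, are in the scene too. What is shaped like the conj_vial but green is not meant.

How it is judged:
By the outcome, as a careful person would: the job done as asked, in the order asked, and still so for the second after the job is handed in, with the robot touching nothing.
It also fails if it takes over 70 s, if anything falls off the work surface, if the arm or the gripper's body presses on something with over 40 N, if the wrist force passes 120 N, or if a joint passes its speed limit or range.

ROBOT

A 7-joint arm with a two-finger parallel gripper is mounted at the origin on a cart in front of the work surface, level with it; the furniture and walls round the work are solid. World frame = base frame: x ahead of the robot, y to its left, z up, the work surface at z = 0. Lengths are in m, angles in rad, forces in N, time in s.
With the tool pointing down it reaches from about 0.425 to 0.8 m from the base axis. Payload 8.3 kg.
Tool frame: the origin (TCP) lies on the centre line of the jaws, within the pads' length; the fingertips stand 19 mm ahead of it and the grasp point (between the pads) is the TCP; x points along the fingers, y is the direction in which the jaws open and shut, and the axes are right-handed (so a half turn about x gives the same grasp; the last joint's range is limited). The gripper opens to 85 mm and grips with 20 to 120 N. Pads are 22 mm wide; open, the fingers measure 114 mm over their backs; the gripper's body (76 mm by 85 mm) begins 54 mm behind the grasp point. The pads swing forward as they close: fully open they stand 13 mm farther back than shut.
Start: joints at [-1.182, 0.383, 0.016, 1.37, -0.006, 1.388, -0.046], TCP at [0.273, 0.562, 0.25] pointing down, gripper open.
Joint ranges: [-2.95, 2.95], [-0.25, 2.06], [-1.52, 1.56], [0.18, 2.33], [-1.44, 4.58], [0.02, 2.06], [-3.01, 3.01]. Speed limits (rad/s): [2.39, 2.39, 3.01, 3.01, 3.14, 3.14, 3.14].

INTERFACE

Orientations are given as a 3x3 rotation matrix whose columns are the frame's x, y, z axes.
In Python, from plant import sensors, optics, ctrl gives the robot as it stands.
- The arm moves only by the tool step_arm, never from a script. Its argument "commands" is one flat list of numbers, 4 for each row, row after row: the shift along the tool's x, y, z in mm, then the turn about the tool's x in rad. A call has 1 to 12 rows; each row shifts and turns the commanded pose from where the row before left it, along the tool's axes as they then stand; what a row does not reach is not made up. A row lasts 1/8 s, in which the tool goes at most 62.5 mm and 10.7 degrees, less where a joint would pass 70% of its speed; a pose out of reach is approached as far as the arm can. A call is refused whole if a number of a shift passes 62.5 or a number of a turn 0.188, either way. A call with a gripper value outside its range is refused whole. "jaw" is the finger opening in mm, from 0 to 85.4, set as the call begins (left out, the last holds). The fingers move at their own pace and stop on an object; "squeeze" is the grip in N (left out, the last holds). Time passes only in rows, so rows that do not move let the fingers close. It gives the time, the measured TCP pose, the force and the opening at its end, in the units of the state.
- sensors.observe(): the state, without advancing time (a new reading comes with each control period).
- optics.capture(name): name is "side" or "top" or "wrist"; returns a dict with "frame" (420x560x3 uint8, red, green, blue), "fx", "fy", "cx", "cy" (pixels), "R" (3x3) and "t" (3): a world point X has camera coordinates R X + t; the wrist camera has in their place "mount" (4x4, takes a point from camera to tool coordinates, whose origin is the TCP and whose axes are the tool frame's). Camera axes: x right, y down, z forward; pixel columns grow to the right and rows downward; lengths in m; the calibration is good to about 2 mm. A picture is of the moment at which its call begins: read the wrist's pose just before it. There is no depth.
- ctrl.finish_job(): hands the job in, once; it reports no verdict.
The state is a dict: "time": time; "joints": joint angles; "joint_velocities": joint speeds; "joint_efforts": joint torques, N m; "ee_pos": TCP position; "tool_rot": TCP orientation; "ft_force": force on the tool from outside, world axes, zero at the start; "ft_torque": the same for the moment, N m; "gripper_width": finger opening in m.
Only numpy, scipy, OpenCV 4.12 (cv2) and the standard library are available. Lean on these libraries where they do the work, as an engineer would, in place of code of your own. Each camera call takes 0.05 s, during which the arm holds its last target.

## Working session

There is one attempt and no reset: what is moved stays moved. The work goes in short steps, Python scripts to look and compute and a tool call to move; the robot and the scene stay as the last step left them, time stands still between calls to the robot, and variables do not carry over. Pictures are saved under pics/ and viewed, and the job is handed in when it is done.

Besides the shell and the picture viewer there is one more tool, called after ">>>" as name(argument=value, ...), one argument or row to a line, values as JSON. step_arm: Moves the arm, as the interface text tells. Its arguments: {"type":"object","properties":{"commands":{"type":"array","items":{"type":"number"}},"jaw":{"type":"number"},"squeeze":{"type":"number"}},"required":["commands"]}

```bash
ls; mkdir -p pics; cat > h.py <<'E'
import numpy as np, cv2
from plant import sensors, optics, ctrl
E
python3 - <<'E'
from h import *
import pickle
s=sensors.observe()
for k,v in s.items(): print(k,np.round(v,3).tolist())
d={}
for n in ("side","top"):
    c=optics.capture(n); cv2.imwrite(f"pics/{n}0.png",c["frame"][:,:,::-1]); d[n]=c
    print(n,c["fx"],c["fy"],c["cx"],c["cy"],np.round(c["R"],3).tolist(),np.round(c["t"],3).tolist())
pickle.dump(d,open("c0.pkl","wb"))
E
```

```text
pics
time 0.0
joints [-1.182, 0.384, 0.016, 1.371, -0.006, 1.388, -0.046]
joint_velocities [-0.0, -0.002, 0.001, 0.001, 0.0, 0.001, -0.001]
joint_efforts [-0.001, -62.762, 0.844, -37.183, 0.017, 0.014, 0.0]
ee_pos [0.273, 0.562, 0.249]
tool_rot [[-0.001, 0.436, 0.9], [-0.002, 0.9, -0.436], [-1.0, -0.002, 0.0]]
ft_force [-1.082, -0.115, 0.205]
ft_torque [-0.013, -0.005, 0.05]
gripper_width 0.085
side 395.7777819521456 395.7777819521456 278.1629679783871 206.9031001089577 [[0.868, -0.496, -0.009], [-0.186, -0.309, -0.933], [0.46, 0.811, -0.361]] [-0.44, 0.162, 0.655]
top 436.5046464149748 436.5046464149748 290.9636371912017 215.00824421217456 [[0.001, -1.0, 0.002], [-0.989, -0.002, -0.147], [0.147, -0.002, -0.989]] [-0.009, 0.503, 1.053]
```

View pics/side0.png

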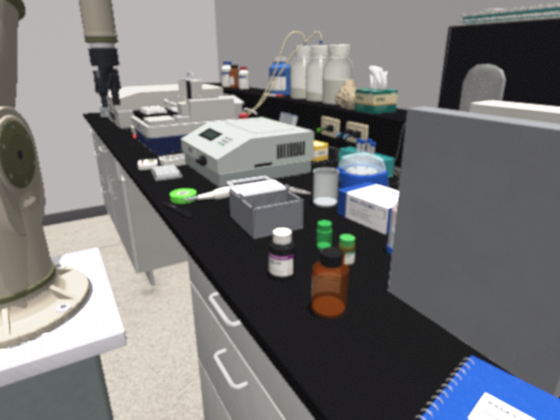

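View pics/top0.png

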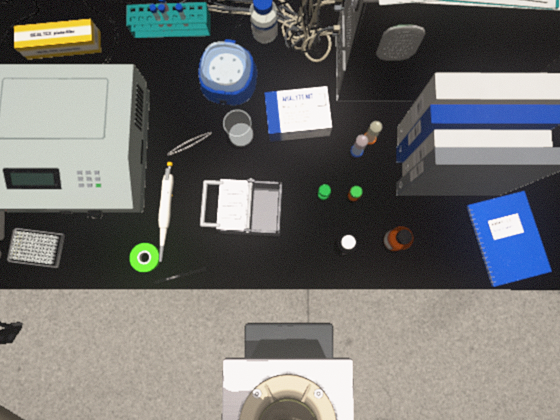

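```bash
python3 - <<'E'
import pickle,cv2,numpy as np
d=pickle.load(open("c0.pkl","rb"))
a=d["side"]["frame"][150:330,210:390,::-1]; b=d["top"]["frame"][160:265,190:430,::-1]
cv2.imwrite("pics/za.png",cv2.resize(a,None,fx=3.3,fy=3.3,interpolation=cv2.INTER_CUBIC))
cv2.imwrite("pics/zb.png",cv2.resize(b,None,fx=3.3,fy=3.3,interpolation=cv2.INTER_CUBIC))
E
```

```text
(no output)
```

View pics/za.png

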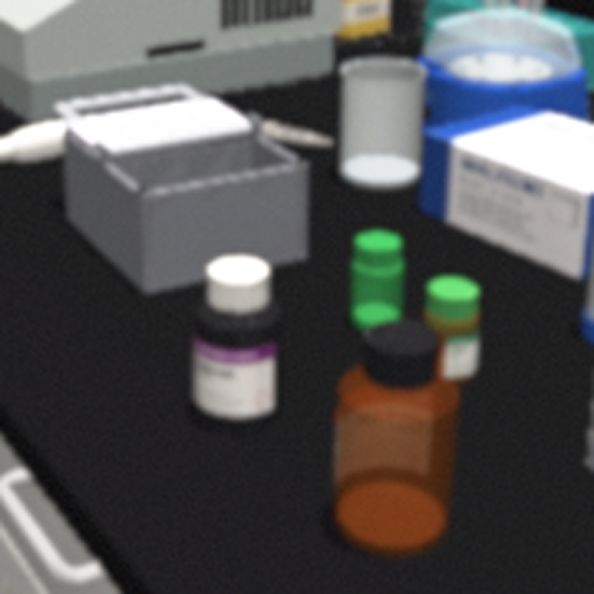

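View pics/zb.png

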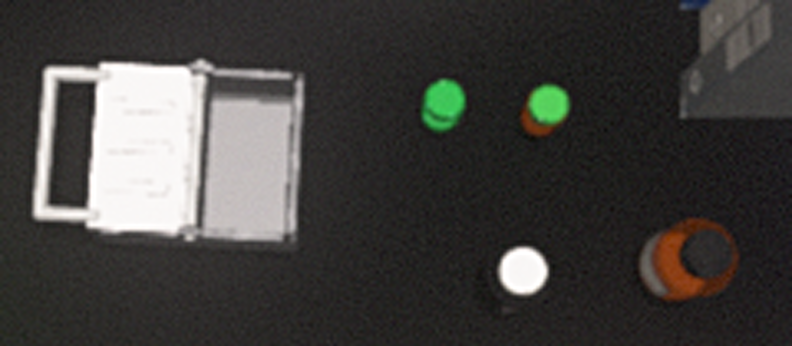

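```bash
cat >> h.py <<'E'
def ray(c,u,v,z):
    d=c["R"].T@np.array([(u-c["cx"])/c["fx"],(v-c["cy"])/c["fy"],1]); o=-c["R"].T@c["t"]
    return o+d*(z-o[2])/d[2]
def proj(c,X):
    p=(np.asarray(c["R"])@np.atleast_2d(X).T).T+c["t"]; return np.c_[c["fx"]*p[:,0]/p[:,2]+c["cx"],c["fy"]*p[:,1]/p[:,2]+c["cy"]]
E
python3 - <<'E'
from h import *
import pickle
d=pickle.load(open("c0.pkl","rb"));c=d["top"]
f=c["frame"].astype(int)
m=((f[:,:,1]-f[:,:,0]>50)&(f[:,:,1]-f[:,:,2]>50)).astype(np.uint8)
n,l,st,ce=cv2.connectedComponentsWithStats(m)
for i in range(1,n):
    if st[i,4]>20: print(st[i],ce[i],ray(c,*ce[i],.058),ray(c,*ce[i],.052))
z=lambda u,v:(u/3.3+190-.35,v/3.3+160-.35)
for nm,uv,h in [("TR",(304,73),.072),("BR",(296,240),.072),("hT",(201,65),.077),("hB",(190,235),.077),("barT",(50,72),.077),("barB",(40,214),.077),("white",(523,270),.09),("amber",(708,252),.105)]:
    print(nm,np.round(ray(c,*z(*uv),h),4))
s=d["side"]; f=s["frame"].astype(int)
m=((f[:,:,1]-f[:,:,0]>50)&(f[:,:,1]-f[:,:,2]>50)).astype(np.uint8)
n,l,st,ce=cv2.connectedComponentsWithStats(m)
for i in range(1,n):
    if st[i,4]>20: print(st[i],ce[i],ray(s,*ce[i],.052))
E
```

```text
[318 184  13  16 155] [323.94193548 191.27741935] [ 0.55915654 -0.08993695  0.058     ] [ 0.5603866 -0.0904096  0.052    ]
[351 186  11  11 108] [355.97222222 191.0462963 ] [ 0.55987652 -0.16911592  0.058     ] [ 0.56111067 -0.1700376   0.052     ]
[129 243  30  29 557] [143.91921005 257.0556553 ] [0.39653554 0.3463294  0.058     ] [0.39684336 0.34833088 0.052     ]
TR [0.5798 0.0141 0.072 ]
BR [0.4554 0.0194 0.072 ]
hT [0.5846 0.09   0.077 ]
hB [0.4584 0.0961 0.077 ]
barT [0.5791 0.2013 0.077 ]
barB [0.4736 0.2053 0.077 ]
white [ 0.4322 -0.1432  0.09  ]
amber [ 0.4438 -0.2719  0.105 ]
[169 188  28  16 273] [181.51282051 194.93772894] [0.3650202  0.24545352 0.052     ]
[317 220  15  29 338] [323.81360947 233.40828402] [ 0.5386396  -0.12632005  0.052     ]
[340 233  15  13 151] [346.97350993 239.09271523] [ 0.56148003 -0.16983165  0.052     ]
```

The candidates for the vial are the all-green vial at side (324,235) / top (324,191), and the green-capped one with an amber body and white label at side (347,240) / top (356,191). The crop confirms that the second is the vial meant, because the first is the green decoy. The cover lies over the left bay, so the right bay is open.

I'll turn the tool first.

>>> step_arm(
  commands=[0,0,0,0.166,0,0,0,0.166,0,0,0,0.166,0,0,0,0.166,0,0,0,0.166,0,0,0,0.166,0,0,0,0.166,0,0,0,0],
  jaw=62,
  squeeze=30,
)

```text
time: 1.1
ee_pos: [0.2726, 0.5621, 0.2498]
tool_rot: [[-0.0, 0.999, -0.042], [-0.001, -0.042, -0.999], [-1.0, -0.0, 0.001]]
ft_force: [0.0, 0.1, -0.6]
gripper_width: 0.0623
```

>>> step_arm(
  commands=[0,8,18,0,0,18,40,0,0,18,40,0,0,18,40,0,0,18,40,0,0,18,40,0,0,18,40,0,0,18,40,0,0,18,40,0,0,18,40,0,0,18,40,0,0,18,40,0],
)

```text
time: 2.6
ee_pos: [0.4592, 0.0944, 0.2504]
tool_rot: [[0.0, 0.999, -0.038], [0.0, -0.038, -0.999], [-1.0, 0.0, -0.0]]
ft_force: [1.0, 0.2, -0.4]
gripper_width: 0.062
```

>>> step_arm(
  commands=[0,16,38,0,0,16,38,0,0,16,38,0,0,16,38,0,0,16,38,0,0,16,38,0,0,10,22,0,0,5,10,0,0,0,0,0],
)

```text
time: 3.72
ee_pos: [0.5586, -0.1688, 0.25]
tool_rot: [[-0.001, 0.999, -0.042], [-0.0, -0.042, -0.999], [-1.0, -0.001, 0.0]]
ft_force: [-0.7, 0.1, 0.2]
gripper_width: 0.0623
```

```bash
python3 - <<'E'
from h import *
s=sensors.observe(); print(s["time"],np.round(s["ee_pos"],4),np.round(s["tool_rot"],3).tolist())
c=optics.capture("wrist"); cv2.imwrite("pics/w1.png",c["frame"][:,:,::-1]); print(np.round(c["mount"],3).tolist(),c["fx"],c["cx"],c["cy"])
M=c["mount"]; R=s["tool_rot"]@M[:3,:3]; o=s["tool_rot"]@M[:3,3]+s["ee_pos"]
w=dict(fx=c["fx"],fy=c["fy"],cx=c["cx"],cy=c["cy"],R=R.T,t=-R.T@o)
for z in (0,.058): print(proj(w,[.5605,-.1695,z]))
f=c["frame"].astype(int)
m=((f[:,:,1]-f[:,:,0]>50)&(f[:,:,1]-f[:,:,2]>50)).astype(np.uint8)
n,l,st,ce=cv2.connectedComponentsWithStats(m)
for i in range(1,n):
    if st[i,4]>20: print(st[i],ce[i],ray(w,*ce[i],.058),ray(w,*ce[i],.052))
E
```

```text
3.725 [ 0.5586 -0.1688  0.25  ] [[-0.001, 0.999, -0.042], [-0.0, -0.042, -0.999], [-1.0, -0.001, 0.0]]
[[0.001, -0.328, 0.945, -0.124], [1.0, 0.001, -0.0, -0.0], [-0.001, 0.945, 0.328, -0.084], [0.0, 0.0, 0.0, 1.0]] 370.70949801666643 282.72395220687133 211.56137380838672
[[285.04934524 170.23971215]]
[[285.33881532 184.94126137]]
[ 268   72   38   39 1149] [286.39077459  90.79025239] [ 0.56437448 -0.09084418  0.058     ] [ 0.56441691 -0.09096291  0.052     ]
[270 168  33  33 808] [286.02351485 184.18688119] [ 0.56112758 -0.16883993  0.058     ] [ 0.56110829 -0.17044116  0.052     ]
```

View pics/w1.png

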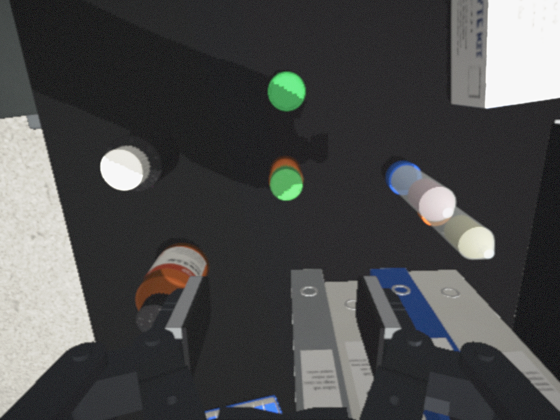

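The wrist view shows the amber-bodied vial at (286,184), the green decoy at (286,91) and the big bottles at the left. The vial comes out at about (0.561, -0.169). I'm going down for it.

>>> step_arm(
  commands=[20,1,0,0,30,1,0.5,0,30,0.5,0,0,30,0,0,0,30,0,0,0,30,0,0,0,20,0,0,0,15,0,0,0,10,0,0,0,5,0,0,0,0,0,0,0],
)

```text
time: 5.15
ee_pos: [0.5613, -0.1694, 0.0304]
tool_rot: [[0.0, 0.999, -0.043], [-0.0, -0.043, -0.999], [-1.0, 0.0, 0.0]]
ft_force: [-1.0, -0.2, 0.4]
gripper_width: 0.0618
```

>>> step_arm(
  commands=[0,0,0,0,0,0,0,0,0,0,0,0,0,0,0,0,0,0,0,0,0,0,0,0],
  jaw=20,
  squeeze=30,
)

```text
time: 5.9
ee_pos: [0.5615, -0.1695, 0.031]
tool_rot: [[0.001, 0.999, -0.043], [-0.0, -0.043, -0.999], [-1.0, 0.001, 0.0]]
ft_force: [-2.1, 0.4, 5.7]
gripper_width: 0.031
```

>>> step_arm(
  commands=[-5,0,0,0,-15,0,0,0,-30,0,0,0,-30,0,0,0,-30,0,0,0,-15,0,0,0,-5,0,0,0,0,0,0,0],
)

```text
time: 6.9
ee_pos: [0.5609, -0.1691, 0.1598]
tool_rot: [[-0.001, 0.999, -0.043], [0.0, -0.043, -0.999], [-1.0, -0.001, -0.0]]
ft_force: [0.2, -0.3, -0.6]
gripper_width: 0.0312
```

>>> step_arm(
  commands=[0,-2,-10,0,0,-6,-25,0,0,-7,-30,0,0,-7,-30,0,0,-7,-30,0,0,-7,-30,0,0,-7,-30,0,0,-5,-20,0,0,-3,-12,0,0,-1,-6,0,0,0,0,0],
)

```text
time: 8.28
ee_pos: [0.5187, 0.0556, 0.1601]
tool_rot: [[-0.0, 0.999, -0.043], [-0.0, -0.043, -0.999], [-1.0, -0.0, 0.0]]
ft_force: [-0.5, -0.5, -1.0]
gripper_width: 0.0308
```

```bash
python3 - <<'E'
from h import *
s=sensors.observe(); print(s["time"],np.round(s["ee_pos"],4),s["gripper_width"])
c=optics.capture("wrist"); cv2.imwrite("pics/w2.png",c["frame"][:,:,::-1])
M=c["mount"]; R=s["tool_rot"]@M[:3,:3]; o=s["tool_rot"]@M[:3,3]+s["ee_pos"]
w=dict(fx=c["fx"],fy=c["fy"],cx=c["cx"],cy=c["cy"],R=R.T,t=-R.T@o)
import pickle; pickle.dump(w,open("w2.pkl","wb"))
c=optics.capture("side"); cv2.imwrite("pics/s2.png",cv2.resize(c["frame"][90:300,170:450,::-1],None,fx=2.8,fy=2.8))
# model overlay
im=cv2.imread("pics/w2.png")
b=np.array([.521,.0925]);a=-.044;Rz=np.array([[np.cos(a),-np.sin(a)],[np.sin(a),np.cos(a)]])
def P(x,y,z): return np.r_[b+Rz@[x,y],z]
for p in [(.063,-.0755,.072),(-.063,-.0755,.072),(.052,.11,.077),(-.052,.11,.077),(.063,0,.077),(-.063,0,.077),(.063,.0755,.072),(-.063,.0755,.072)]:
    u=proj(w,P(*p))[0]; print(p,u)
    cv2.circle(im,tuple(int(round(v)) for v in np.clip(u,-999,999)),3,(0,0,255),1)
cv2.imwrite("pics/w2o.png",im)
E
```

```text
8.275 [0.5187 0.0556 0.1601] 0.030804220857542537
(0.063, -0.0755, 0.072) [381.04585535 283.5003521 ]
(-0.063, -0.0755, 0.072) [186.71368775 283.00358777]
(0.052, 0.11, 0.077) [395.50811179 -57.83357294]
(-0.052, 0.11, 0.077) [174.8570818 -58.3281659]
(0.063, 0, 0.077) [395.09709362 171.06029704]
(-0.063, 0, 0.077) [173.56340177 170.51697236]
(0.063, 0.0755, 0.072) [407.25827827  25.02017144]
(-0.063, 0.0755, 0.072) [162.42213745  24.45266978]
```

View pics/w2o.png

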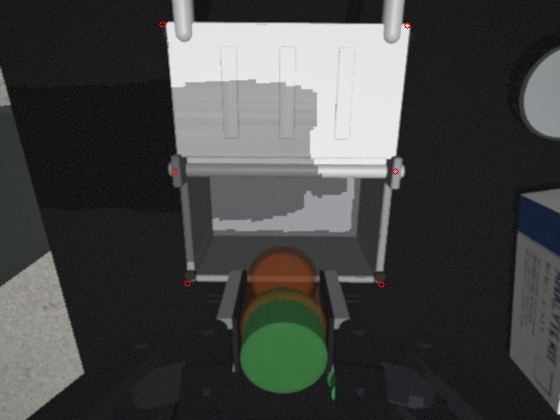

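View pics/s2.png

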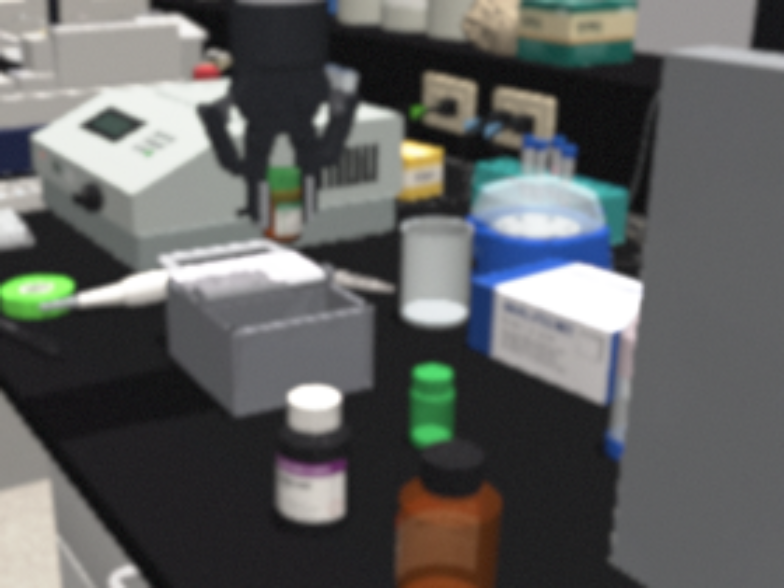

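>>> step_arm(
  commands=[10,1,1,0,20,1,1,0,25,0,1,0,25,0,0.5,0,15,0,0,0,10,0,0,0,6,0,0,0,4,0,0,0,2,0,0,0,2,0,0,0,1,0,0,0,0,0,0,0],
)

```text
time: 9.88
ee_pos: [0.5206, 0.0522, 0.0403]
tool_rot: [[-0.0, 0.999, -0.043], [0.0, -0.043, -0.999], [-1.0, -0.0, -0.0]]
ft_force: [0.5, 0.2, 0.3]
gripper_width: 0.0311
```

>>> step_arm(
  commands=[1,0,0,0,1,0,0,0,1,0,0,0,0,0,0,0],
)

```text
time: 10.38
ee_pos: [0.5205, 0.0522, 0.0372]
tool_rot: [[-0.0, 0.999, -0.043], [-0.0, -0.043, -0.999], [-1.0, -0.0, 0.0]]
ft_force: [0.0, 0.1, -0.2]
gripper_width: 0.031
```

>>> step_arm(
  commands=[1,0,0,0,0,0,0,0],
)

```text
time: 10.62
ee_pos: [0.5207, 0.0522, 0.0369]
tool_rot: [[-0.0, 0.999, -0.043], [0.001, -0.043, -0.999], [-1.0, -0.0, -0.001]]
ft_force: [-2.7, -0.2, 8.0]
gripper_width: 0.0311
```

The vial touched the floor at 8 N, so I'm releasing it and rising.

>>> step_arm(
  commands=[0,0,0,0,0,0,0,0,0,0,0,0,0,0,0,0],
  jaw=48,
)

```text
time: 11.12
ee_pos: [0.5206, 0.0522, 0.0362]
tool_rot: [[-0.0, 0.999, -0.043], [-0.0, -0.043, -0.999], [-1.0, -0.0, 0.0]]
ft_force: [0.7, -0.8, 0.5]
gripper_width: 0.0481
```

>>> step_arm(
  commands=[-5,0,0,0,-10,0,0,0,-20,0,0,0,-30,0,0,0,-40,0,0,0,-40,0,0,0,-30,0,0,0,-10,0,0,0,0,0,0,0],
)

```text
time: 12.25
ee_pos: [0.5208, 0.0522, 0.2216]
tool_rot: [[0.001, 0.999, -0.043], [0.001, -0.043, -0.999], [-1.0, 0.001, -0.001]]
ft_force: [0.3, 0.1, -0.1]
gripper_width: 0.0478
```

```bash
python3 - <<'E'
from h import *
s=sensors.observe(); print(s["time"],np.round(s["ee_pos"],4),s["gripper_width"])
c=optics.capture("wrist"); cv2.imwrite("pics/w3.png",c["frame"][:,:,::-1])
M=c["mount"]; R=s["tool_rot"]@M[:3,:3]; o=s["tool_rot"]@M[:3,3]+s["ee_pos"]
w=dict(fx=c["fx"],fy=c["fy"],cx=c["cx"],cy=c["cy"],R=R.T,t=-R.T@o)
im=cv2.imread("pics/w3.png")
b=np.array([.522,.0935]);a=-.044;Rz=np.array([[np.cos(a),-np.sin(a)],[np.sin(a),np.cos(a)]])
def P(x,y,z): return np.r_[b+Rz@[x,y],z]
for p in [(.063,-.0755,.072),(-.063,-.0755,.072),(.052,.11,.077),(-.052,.11,.077),(.063,0,.077),(-.063,0,.077)]:
    u=proj(w,P(*p))[0]; print(p,u)
    cv2.circle(im,tuple(int(round(v)) for v in np.clip(u,-999,999)),3,(0,0,255),1)
cv2.imwrite("pics/w3o.png",im)
E
```

```text
12.25 [0.5208 0.0522 0.2216] 0.04781587456841859
(0.063, -0.0755, 0.072) [360.611444  239.6120904]
(-0.063, -0.0755, 0.072) [203.36737503 239.27184119]
(0.052, 0.11, 0.077) [365.72265267 -30.40447409]
(-0.052, 0.11, 0.077) [199.23567302 -30.85539318]
(0.063, 0, 0.077) [369.42694212 146.16155313]
(-0.063, 0, 0.077) [194.87685568 145.75095121]
```

View pics/w3o.png

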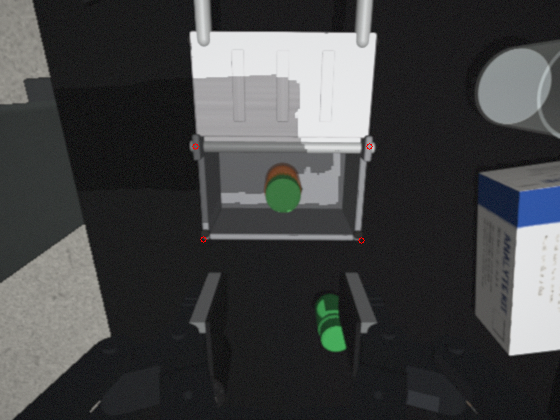

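The vial stands upright in the right bay, with its cap at (284,193), and the box model fits. Next I'll turn for the bar.

>>> step_arm(
  commands=[0,0,0,-0.175,0,0,0,-0.175,0,0,0,-0.175,0,0,0,-0.175,0,0,0,-0.175,0,0,0,-0.175,0,0,0,-0.175,0,0,0,-0.175,0,0,0,-0.171,0,0,0,0],
  jaw=26,
)

```text
time: 13.55
ee_pos: [0.52, 0.052, 0.2199]
tool_rot: [[-0.002, 0.044, 0.999], [-0.001, 0.999, -0.044], [-1.0, -0.001, -0.002]]
ft_force: [0.6, -0.4, 0.3]
gripper_width: 0.026
```

>>> step_arm(
  commands=[0,15,0,0,0,30,0,0,0,30,0,0,0,30,0,0,0,25,0,0,0,15,0,0,0,6,0,0,0,0,0,0],
)

```text
time: 14.55
ee_pos: [0.5271, 0.2028, 0.2211]
tool_rot: [[-0.0, 0.043, 0.999], [-0.0, 0.999, -0.043], [-1.0, -0.0, -0.0]]
ft_force: [0.4, -0.3, 0.0]
gripper_width: 0.0261
```

```bash
python3 - <<'E'
from h import *
s=sensors.observe(); print(s["time"],np.round(s["ee_pos"],4),s["gripper_width"],np.round(s["joints"],2))
c=optics.capture("wrist"); cv2.imwrite("pics/w4.png",c["frame"][:,:,::-1])
M=c["mount"]; R=s["tool_rot"]@M[:3,:3]; o=s["tool_rot"]@M[:3,3]+s["ee_pos"]
w=dict(fx=c["fx"],fy=c["fy"],cx=c["cx"],cy=c["cy"],R=R.T,t=-R.T@o)
im=cv2.imread("pics/w4.png")
b=np.array([.522,.0935]);a=-.044;Rz=np.array([[np.cos(a),-np.sin(a)],[np.sin(a),np.cos(a)]])
def P(x,y,z): return np.r_[b+Rz@[x,y],z]
for p in [(.052,.11,.077),(-.052,.11,.077),(.0,.11,.077)]:
    u=proj(w,P(*p))[0]; print(p,u,P(*p))
    cv2.circle(im,tuple(int(round(v)) for v in np.clip(u,-999,999)),3,(0,0,255),1)
cv2.imwrite("pics/w4o.png",im)
E
```

```text
14.55 [0.5271 0.2028 0.2211] 0.026052041504764596 [-0.78  0.28  0.44  1.6  -0.12  1.29  1.21]
(0.052, 0.11, 0.077) [283.83056349 263.07137811] [0.57878811 0.20110628 0.077     ]
(-0.052, 0.11, 0.077) [284.23264355 131.57117572] [0.47488877 0.2056808  0.077     ]
(0.0, 0.11, 0.077) [284.01942154 201.30539074] [0.52683844 0.20339354 0.077     ]
```

View pics/w4o.png

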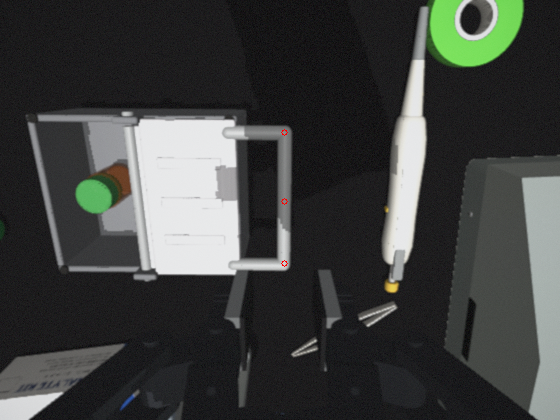

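The bar lies at (284,201), exactly as predicted. I'm going down over it.

>>> step_arm(
  commands=[15,0.5,0,0,25,0,0,0,30,0,0,0,25,0,0,0,15,0,0,0,10,0,0,0,8,0,0,0,6,0,0,0,4,0,0,0,1,0,0,0,0,0,0,0],
)

```text
time: 15.98
ee_pos: [0.5272, 0.2036, 0.0825]
tool_rot: [[0.0, 0.043, 0.999], [0.0, 0.999, -0.043], [-1.0, 0.0, 0.0]]
ft_force: [-0.6, -0.1, 0.5]
gripper_width: 0.026
```

>>> step_arm(
  commands=[0,0,0,0,0,0,0,0,0,0,0,0,0,0,0,0,0,0,0,0],
  jaw=4,
  squeeze=30,
)

```text
time: 16.6
ee_pos: [0.5273, 0.2035, 0.0825]
tool_rot: [[0.0, 0.043, 0.999], [0.0, 0.999, -0.043], [-1.0, 0.0, 0.0]]
ft_force: [-1.0, -0.9, 3.7]
gripper_width: 0.0088
```

```bash
python3 - <<'E'
from h import *
c=optics.capture("side"); cv2.imwrite("pics/s5.png",cv2.resize(c["frame"][90:300,170:450,::-1],None,fx=2.8,fy=2.8))
E
```

```text
(no output)
```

View pics/s5.png

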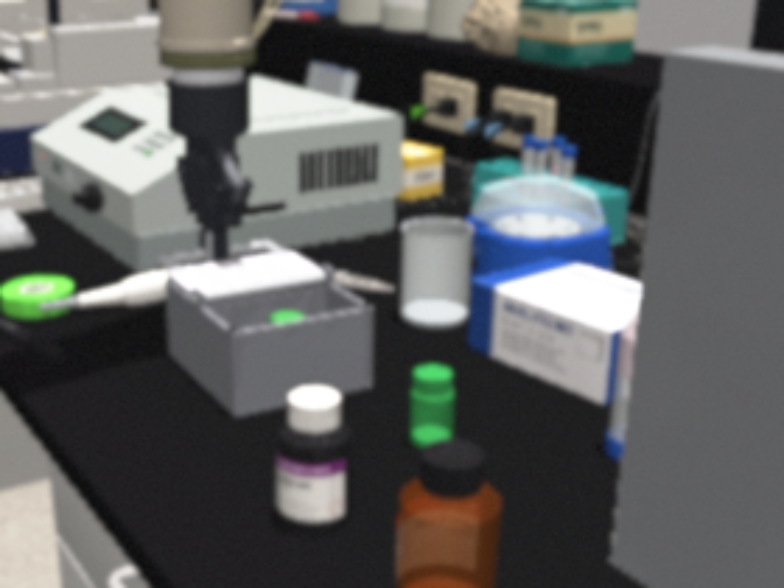

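>>> step_arm(
  commands=[-11.5,-0.6,0,0,-11.4,-1.8,0,0,-11.1,-3.0,0,0,-10.7,-4.1,0,0,-10.3,-5.2,0,0],
)

```text
time: 17.27
ee_pos: [0.5265, 0.1896, 0.1384]
tool_rot: [[0.001, 0.042, 0.999], [0.001, 0.999, -0.042], [-1.0, 0.001, 0.001]]
ft_force: [1.8, 4.7, -0.1]
gripper_width: 0.0086
```

>>> step_arm(
  commands=[-9.7,-6.3,0,0,-8.9,-7.2,0,0,-8.2,-8.2,0,0,-7.2,-8.9,0,0,-6.3,-9.7,0,0,-5.2,-10.3,0,0,-4.1,-10.7,0,0,-3.0,-11.1,0,0,-1.8,-11.4,0,0,-0.6,-11.5,0,0,0,0,0,0],
)

```text
time: 18.65
ee_pos: [0.5218, 0.0922, 0.1937]
tool_rot: [[-0.001, 0.045, 0.999], [0.001, 0.999, -0.045], [-1.0, 0.001, -0.001]]
ft_force: [-4.3, 1.9, 9.6]
gripper_width: 0.0085
```

```bash
python3 - <<'E'
from h import *
c=optics.capture("side"); cv2.imwrite("pics/s6.png",cv2.resize(c["frame"][90:300,170:450,::-1],None,fx=2.8,fy=2.8))
E
```

```text
(no output)
```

View pics/s6.png

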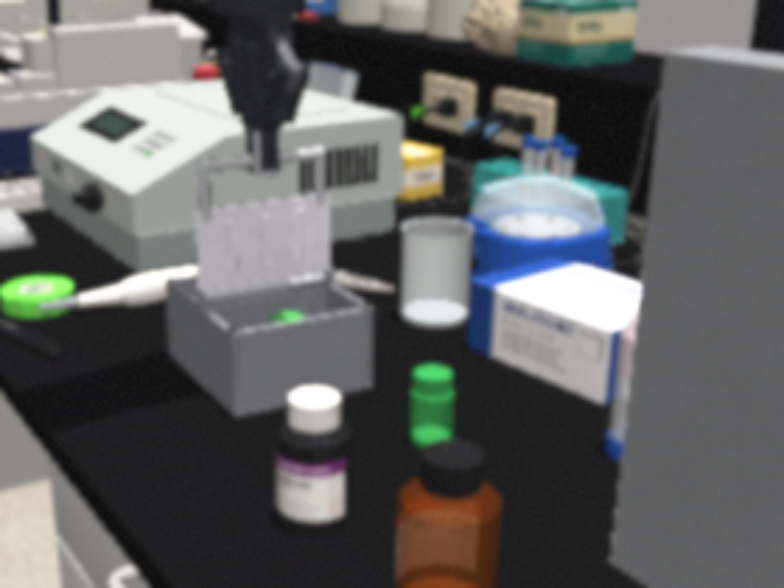

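The cover stands upright in the grip, so I'm carrying on down the other side.

>>> step_arm(
  commands=[0.6,-11.5,0,0,1.8,-11.4,0,0,3.0,-11.1,0,0,4.1,-10.7,0,0,5.2,-10.3,0,0,6.3,-9.7,0,0,7.2,-8.9,0,0,8.2,-8.2,0,0],
)

```text
time: 19.7
ee_pos: [0.5183, 0.011, 0.155]
tool_rot: [[-0.002, 0.043, 0.999], [-0.001, 0.999, -0.043], [-1.0, -0.001, -0.002]]
ft_force: [-4.6, 0.8, 1.5]
gripper_width: 0.0085
```

>>> step_arm(
  commands=[8.9,-7.2,0,0,9.7,-6.3,0,0,10.3,-5.2,0,0,10.7,-4.1,0,0,6,-1.7,0,0,5.1,-1.3,0,0,4,-0.7,0,0,0,0,0,0],
)

```text
time: 20.7
ee_pos: [0.5176, -0.0147, 0.1009]
tool_rot: [[-0.0, 0.043, 0.999], [-0.0, 0.999, -0.043], [-1.0, -0.0, -0.0]]
ft_force: [-4.6, 1.5, 0.3]
gripper_width: 0.0083
```

>>> step_arm(
  commands=[4,-0.6,0,0,3,-0.4,0,0,3,-0.2,0,0,2,0,0,0,2,0,0,0,1,0,0,0,1,0,0,0,0,0,0,0],
)

```text
time: 21.7
ee_pos: [0.5176, -0.0161, 0.0853]
tool_rot: [[-0.0, 0.043, 0.999], [-0.0, 0.999, -0.043], [-1.0, -0.0, -0.0]]
ft_force: [-4.9, -1.6, 0.9]
gripper_width: 0.0089
```

>>> step_arm(
  commands=[1,0,0,0,1,0,0,0,1,0,0,0,0,0,0,0],
)

```text
time: 22.2
ee_pos: [0.5176, -0.0162, 0.0822]
tool_rot: [[-0.0, 0.043, 0.999], [-0.001, 0.999, -0.043], [-1.0, -0.001, -0.0]]
ft_force: [-4.9, -1.8, 1.2]
gripper_width: 0.0083
```

>>> step_arm(
  commands=[1,0,0,0,0,0,0,0],
)

```text
time: 22.45
ee_pos: [0.5176, -0.0162, 0.0814]
tool_rot: [[-0.0, 0.043, 0.999], [-0.0, 0.999, -0.043], [-1.0, -0.0, -0.0]]
ft_force: [-5.9, -0.2, 3.1]
gripper_width: 0.0083
```

>>> step_arm(
  commands=[1,0,0,0,0,0,0,0],
)

```text
time: 22.7
ee_pos: [0.5177, -0.0163, 0.081]
tool_rot: [[-0.0, 0.043, 0.999], [-0.0, 0.999, -0.043], [-1.0, -0.0, -0.0]]
ft_force: [-8.4, -0.7, 9.1]
gripper_width: 0.0082
```

```bash
python3 - <<'E'
from h import *
s=sensors.observe(); print(s["time"],np.round(s["ee_pos"],4),s["gripper_width"])
c=optics.capture("side"); cv2.imwrite("pics/s7.png",cv2.resize(c["frame"][130:290,210:410,::-1],None,fx=3.5,fy=3.5))
E
```

```text
22.7 [ 0.5177 -0.0163  0.081 ] 0.008197642753112983
```

View pics/s7.png

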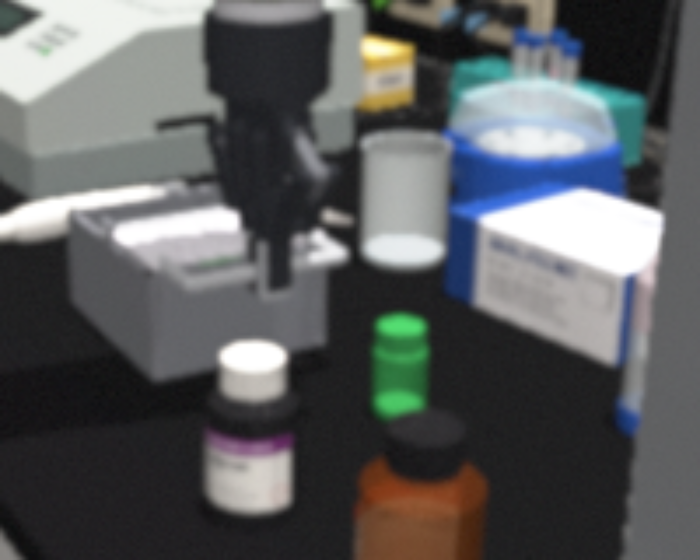

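The cover has met its stop: the force rises to 9 N with no further travel, and it looks flat. I'm releasing the bar and rising.

>>> step_arm(
  commands=[0,0,0,0,0,0,0,0,0,0,0,0,0,0,0,0],
  jaw=26,
)

```text
time: 23.25
ee_pos: [0.5179, -0.0157, 0.0802]
tool_rot: [[0.0, 0.043, 0.999], [-0.0, 0.999, -0.043], [-1.0, -0.0, 0.0]]
ft_force: [0.4, -0.0, 0.2]
gripper_width: 0.026
```

>>> step_arm(
  commands=[-3,0,0,0,-6,0,0,0,-10,0,0,0,-20,0,0,0,-30,0,0,0,-30,0,0,0,-30,0,0,0,-20,0,0,0,-5,0,0,0,0,0,0,0],
)

```text
time: 24.5
ee_pos: [0.5176, -0.0157, 0.2341]
tool_rot: [[0.0, 0.043, 0.999], [0.0, 0.999, -0.043], [-1.0, 0.0, 0.0]]
ft_force: [-0.6, -0.7, 0.2]
gripper_width: 0.0259
```

```bash
python3 - <<'E'
from h import *
s=sensors.observe(); print(s["time"],np.round(s["ee_pos"],4),s["gripper_width"],np.round(s["ft_force"],1))
c=optics.capture("side"); cv2.imwrite("pics/s8.png",cv2.resize(c["frame"][130:320,210:410,::-1],None,fx=3.1,fy=3.1))
c=optics.capture("wrist"); cv2.imwrite("pics/w8.png",c["frame"][:,:,::-1])
M=c["mount"]; R=s["tool_rot"]@M[:3,:3]; o=s["tool_rot"]@M[:3,3]+s["ee_pos"]
w=dict(fx=c["fx"],fy=c["fy"],cx=c["cx"],cy=c["cy"],R=R.T,t=-R.T@o)
b=np.array([.522,.0935]);a=-.044;Rz=np.array([[np.cos(a),-np.sin(a)],[np.sin(a),np.cos(a)]])
for x in (.052,-.052): print(proj(w,np.r_[b+Rz@[x,-.11],.077]))
E
```

```text
24.5 [ 0.5176 -0.0157  0.2341] 0.02586581538714652 [-0.6 -0.7  0.2]
[[282.11882105 255.70671709]]
[[282.40797412 129.12725384]]
```

View pics/s8.png

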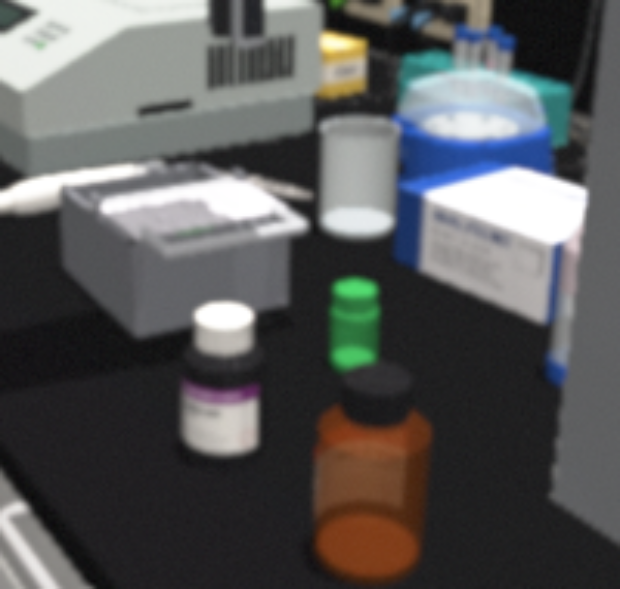

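View pics/w8.png

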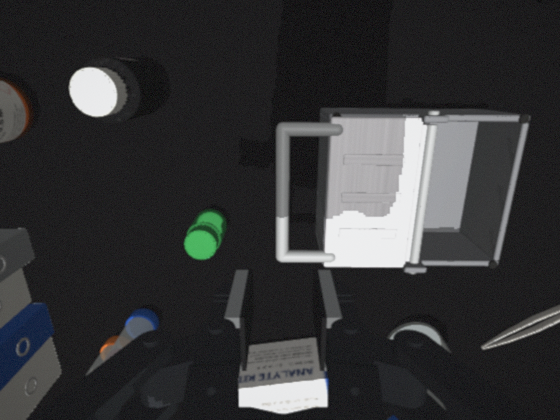

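The wrist view shows the bar at (283,192), the position predicted for a flat cover (282, 129 to 256). The cover lies over the right bay, the left bay is empty, and the white-capped and brown bottles still stand. The robot touches nothing, so I'm handing in.

```bash
python3 - <<'E'
from h import *
print(ctrl.finish_job())
E
```

```text
the job is handed in; nothing more can be done
None
```

The small green-capped amber vial now stands in the right bay, which was the open one, and the cover lies flat over it. The job was handed in at about 25 s on the robot's clock.

- **Vial:** I lowered it to the bay floor with about 8 N of contact and then let go. A wrist picture before I moved the cover showed it upright.
- **Cover:** I swung it by its bar past vertical and down to its stop, with about 9 N at the end. After release, the bar sat within about 1 pixel of where a flat cover should put it.
- **Other bottles:** The side and wrist pictures show the dark and brown bottles and the green decoy standing where they were.
- **Robot:** The gripper was clear of everything and the wrist force was near zero. At the readings I took, the force stayed under about 13 N.

No check failed or disagreed. I could not see the vial once the cover was closed over it.

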